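# Undo the push-and-turn cap of a jug locked in the decanting stand

### The arm

A 6-joint arm with a two-finger parallel gripper is mounted at the origin on the work surface. World frame = base frame: x ahead of the robot, y to its left, z up, the work surface at z = 0. Lengths are in mm, angles in rad, forces in N, time in s.
With the tool pointing down it reaches from about 350 to 775 mm from the base axis. Payload 7.3 kg.
Tool frame: the origin (TCP) lies at the very end of the fingers, on their centre line; the grasp point (between the pads) lies 19 mm behind it; z points along the fingers, y is the line along which they close (so a half turn about z gives the same grasp; the last joint's range is limited). The gripper opens to 92 mm and grips with 3 to 60 N. Pads are 19 mm wide; open, the fingers measure 130 mm over their backs; the gripper's body (75 mm by 190 mm) begins 47 mm behind the grasp point.
Start: joints at [1.053, 0.342, 1.524, -0, 1.275, -0.146], TCP at [190.716, 489.155, 226.741] pointing down, gripper open.
Joint ranges: [-2.53, 2.53], [-0.77, 2.02], [0.04, 2.7], [-1, 4.14], [0.28, 2.66], [-3.11, 3.11]. Speed limits (rad/s): [2.57, 2.57, 3.14, 3.14, 3.14, 3.14].

### API

Orientations are given as [roll, pitch, yaw] about the fixed x, y, z axes, in that order (R = Rz(yaw) Ry(pitch) Rx(roll)).
In Python, from plant import * gives the robot as it stands.
- The arm moves only by the tool arm_command, never from a script. Its arguments are lists of equal length, an entry for each row: "gripper": the finger opening in mm, from 0 to 91.8; "dp": the shift along the tool's x, y, z in units of 25 mm (1.0 is 25 mm), a list of three; "twist": the turn about the tool's z in units of 5 degrees (1.0 is 5 degrees). A call has exactly 5 rows; each row shifts and turns the commanded pose from where the row before left it, along the tool's axes as they then stand; what a row does not reach is not made up. A row lasts 1/8 s, in which the tool goes at most 62.5 mm and 10.7 degrees, less where a joint would pass 70% of its speed; a pose out of reach is approached as far as the arm can. A call is refused whole if a number of a shift passes 1 or a number of a turn 1, either way. A call with a gripper value outside its range is refused whole. The fingers move at their own pace and stop on an object; the grip force is fixed at half the most. Time passes only in rows, so rows that do not move let the fingers close, or fill a call up. It gives the time, the measured TCP pose, the force, the opening and the grip force at its end, in the units of the state.
- get_obs(): the state, without advancing time (a new reading comes with each control period).
- capture(name): name is "side" or "top" or "wrist"; returns the picture (480x640x3 uint8, red, green, blue); there is no depth.
- get_calibration(name): a dict with "mtx" (3x3 intrinsics, pixels), "position" and "attitude" of the camera in the world; the wrist camera has in their place "mount" (4x4, takes a point from camera to tool coordinates, whose origin is the TCP and whose axes are the flange's). Camera axes: x right, y down, z forward; pixel columns grow to the right and rows downward; lengths in mm; the calibration is good to about 2 mm. The wrist camera is an equidistant fisheye: a pixel r from the principal point sees the ray r / f radians off the axis. A picture is of the moment at which its call begins: read the wrist's pose just before it. get_calibration takes no time and is no camera call.
- close_job(): hands the job in; it is judged then, once.
The state is a dict: "time": time; "joint_positions": joint angles; "dq": joint speeds; "tau": joint torques, N m; "tool_pos": TCP position; "tcp_rot": TCP orientation; "contact_force": force on the tool from outside, world axes, zero at the start; "moment": the same for the moment, N m; "grip_width": finger opening in mm; "finger_force": force on a finger pad.
Only numpy, scipy, OpenCV 4.12 (cv2) and the standard library are available. Lean on these libraries where they do the work, as an engineer would, in place of code of your own. Each camera call takes 0.05 s, during which the arm holds its last target. There are 200 camera calls.

### The job

Carry the white jug with the loop handle, upright, into the bay of the steel stand so that it stands flat on the bay's floor between the three walls, let go of it, and press the stand's lever down until the latch catches and keeps it down by itself. Then undo the jug's safety cap: hold it pressed down firmly while turning it a quarter turn anticlockwise, lift it off, and put it down in the square steel tray, standing on its open rim. The jug must stay locked in the stand, and the oil bottle and the grease tub must be left where they are.

Things in the scene. Friction and masses are not known exactly. Their poses are not given: they have to be found in the camera images.
- jug_handle (a point): Middle of the top bar of the white jug's loop handle: 62 mm long (x), 16 wide (y), 14 thick; 21 mm free beneath it. Frame: x along the jug from neck to handle, z up. This point is 140 mm above the jug's underside, 33 mm (+x) from its middle. Pinch it across y from above to carry the jug; it balances there, almost level.
- jug_base (a point): Centre of the jug's underside, axes as jug_handle. Jug: 140 mm long (x), 66 wide (y), flat shoulder 112 mm up, about 0.45 kg, paper label. Cap and neck stand on the axis x = -46 mm.
- jug_neck (a point): Point on the neck's axis, 124 mm above the jug's underside, fixed to the jug. The neck's two lugs and sprung plunger reach 30 mm above this point, inside the cap: lift the freed cap 30 mm before moving sideways. Locked, cap_centre is 24 mm above this point; pressed, 18 to 20 mm.
- cap_centre (a point): Centre of the black ribbed safety cap: 50 mm across, 34 tall, open below, 35 g, z = its axis, up. Seated, its rim is 19 mm above the jug's shoulder. Grip across its diameter from above, about 5 mm above this point. Sprung: 7 N up, plus 1.1 N per mm, 6.5 mm travel. Press it 5 mm (12 N) and turn it, pressed, anticlockwise from above by 60 to 120 degrees (90 best): free to lift. Unpressed it is blocked.
- bay (a point): Centre of the bay floor, on its surface, 6 mm above the table; the middle of the jug's underside belongs here, cap towards +x or -x. x along the bay, y from the lever's side to the back wall, z up. End walls' inner faces at x = +/-74 mm, back wall's at y = +36 mm, 48 mm tall; -y side open, with a hanging jaw clear to y = -43 mm; the lever swings it in to y = -32 mm.
- stand: The fixed steel stand. Origin under the bay, 2 mm towards +y from point bay and 6 mm below it; same axes. Hinge posts of the lever: 78 mm tall, at y = -45 to -65 mm, x = +/-55 to 65 mm. Latch housing: beyond the lever's end, y = -185 to -221 mm, 66 mm wide (x), 100 mm tall.
- lever_pad (a point): Top middle of the black rubber pad (56 x 50 mm) on the stand's lever, 95 mm from its hinge (along the bay's x, 68 mm above the table). Lever up: this point is about 107 mm above the table, the lever end 120 mm; latched: about 75 mm, at y = -150 mm in the stand's frame. With closed fingers on it from above, press down (about 10 N, briefly 16 N as the latch rides over) until it is 72 mm above the table.
- lever (a joint): Angle of the lever: 0 = up (a spring returns it), 0.35 rad = level. Latched it rests at about 0.34 to 0.35; it stops at 0.39.
- tray: Square open steel tray, fixed, 136 x 136 mm outside, 128 mm inside, 24 mm tall, floor 4 mm thick. Origin: centre of its underside; x and y along its sides.
- oil_bottle_mid (a point): Middle of the round white oil bottle that stands near the jug (64 mm across, 190 mm tall), half-way up. Leave it where it is.
- grease_tub_mid (a point): Middle of the round grey grease tub with black lid (80 mm across, 75 mm tall), half-way up. Leave it where it is.
Mind the look-alikes: they are no part of the job. There is more than one size of the part that bears cap_centre; the job needs the largest.

How it is judged:
By the outcome, as a careful person would: the job done as asked, in the order asked, and still so for the second after the job is handed in, with the robot touching nothing.
It also fails if it takes over 72 s, if anything falls off the work surface, if the arm or the gripper's body presses on something with over 40 N, if the wrist force passes 120 N, or if a joint passes its speed limit or range.

## Working session

There is one attempt and no reset: what is moved stays moved. The work goes in short steps, Python scripts to look and compute and a tool call to move; the robot and the scene stay as the last step left them, time stands still between calls to the robot, and variables do not carry over. Pictures are saved under pics/ and viewed, at most 12 in all, crops included, and the job is handed in when it is done.

Besides the shell and the picture viewer there is one more tool, called as name([rows], argument=value, ...), one row to a line, values as JSON. arm_command: Moves the arm, as the interface text tells. Its arguments: {"type":"object","properties":{"gripper":{"type":"array"},"dp":{"type":"array"},"twist":{"type":"array"}},"required":["gripper","dp","twist"]}

```bash
mkdir -p pics; ls
python3 - <<'E'
from plant import *
import cv2,numpy as np
o=get_obs();print(o)
for n in("side","top","wrist"):
    print(n,get_calibration(n))
a=capture("side");b=capture("top")
cv2.imwrite("pics/side0.png",a[:,:,::-1]);cv2.imwrite("pics/top0.png",b[:,:,::-1])
E
```

```text
pics
{'time': 0.0, 'joint_positions': array([ 1.05299941e+00,  3.42694704e-01,  1.52498782e+00, -3.30228724e-05,
        1.27538276e+00, -1.45995956e-01]), 'dq': array([-1.58150008e-03, -3.34013502e-04,  7.67701987e-05, -8.87589620e-04,
        1.61431981e-03,  1.78101660e-04]), 'tau': array([ 3.09417806e-05, -4.31236517e+01, -2.44215846e+01,  7.18052150e-02,
        5.60767134e-02, -1.30101571e-04]), 'tool_pos': array([190.52073189, 488.79142024, 226.06968845]), 'tcp_rot': array([-3.14013110e+00, -1.82992626e-04,  2.76980119e+00]), 'contact_force': array([-0.18693287, -0.08031426, -0.99531513]), 'moment': array([ 0.01541512,  0.05275342, -0.03819022]), 'finger_force': 0.0, 'grip_width': 91.61852259865444}
side {'mtx': array([[529.1675496 ,   0.        , 313.45639929],
       [  0.        , 529.1675496 , 243.225379  ],
       [  0.        ,   0.        ,   1.        ]]), 'position': array([  11.28320863, -803.38361695,  678.06127881]), 'attitude': array([-2.0636213 ,  0.00258161, -0.61801239])}
top {'mtx': array([[443.42689545,   0.        , 319.53469545],
       [  0.        , 443.42689545, 241.5907939 ],
       [  0.        ,   0.        ,   1.        ]]), 'position': array([ 419.2331581 ,   25.55758612, 1228.7219139 ]), 'attitude': array([-2.9997651e+00, -5.0283687e-04, -1.5991988e+00])}
wrist {'mtx': array([[371.64829954,   0.        , 318.67597602],
       [  0.        , 371.64829954, 241.95402005],
       [  0.        ,   0.        ,   1.        ]]), 'mount': array([[-4.68692740e-04, -9.50875701e-01, -3.09572579e-01,
         8.39805116e+01],
       [ 9.99999847e-01, -5.36106001e-04,  1.32691019e-04,
        -3.30102843e-01],
       [-2.92136383e-04, -3.09572469e-01,  9.50875807e-01,
        -1.57853795e+02],
       [ 0.00000000e+00,  0.00000000e+00,  0.00000000e+00,
         1.00000000e+00]])}
```

View pics/top0.png

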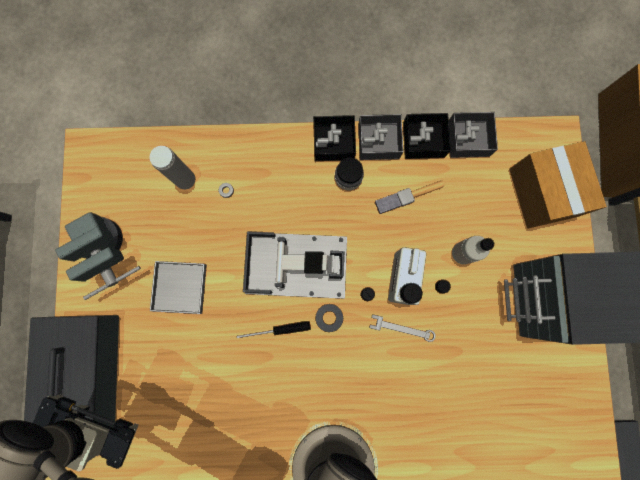

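View pics/side0.png

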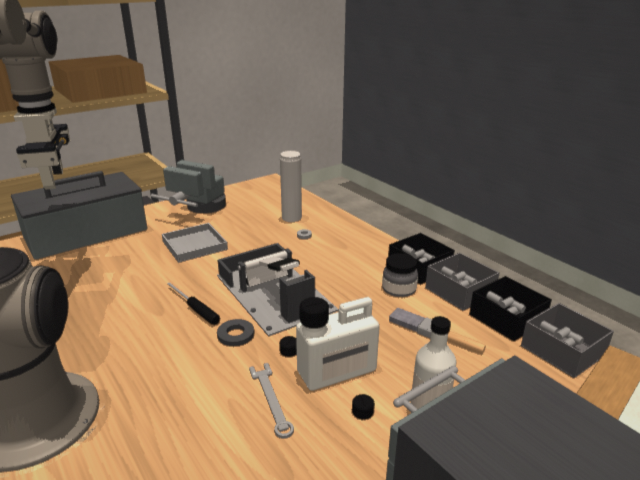

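The top view shows the stand's bay near (262,264), with the latch housing at (336,264). The jug is at (408,275) with its cap towards the robot at (411,294), and the tray is at (179,288). I'll measure from an enlarged crop.

```bash
cat > h.py <<'E'
from plant import *
import cv2,numpy as np
from scipy.spatial.transform import Rotation as R
def ray(n,u,v,o=None):
    c=get_calibration(n);K=c["mtx"]
    x=(u-K[0,2])/K[0,0];y=(v-K[1,2])/K[1,1]
    if n=="wrist":
        r=np.hypot(x,y);s=np.sin(r)/r if r>1e-9 else 1
        d=np.array([x*s,y*s,np.cos(r)])
        T=R.from_euler("xyz",o["tcp_rot"]).as_matrix();M=c["mount"]
        return T@M[:3,3]+o["tool_pos"],T@M[:3,:3]@d
    return c["position"],R.from_euler("xyz",c["attitude"]).as_matrix()@np.array([x,y,1])
def at(n,u,v,z,o=None):
    p,d=ray(n,u,v,o);return (p+d*(z-p[2])/d[2]).round(1)
E
python3 - <<'E'
from h import *
b=cv2.imread("pics/top0.png")
cv2.imwrite("pics/c1.png",cv2.resize(b[225:320,140:460],None,fx=2.5,fy=2.5,interpolation=cv2.INTER_CUBIC))
a=cv2.imread("pics/side0.png")
cv2.imwrite("pics/c2.png",cv2.resize(a[215:415,150:400],None,fx=3,fy=3,interpolation=cv2.INTER_CUBIC))
for n,u,v,z in [("top",408,260,147),("top",411,294,165),("top",179,288,24),("top",262,264,6),("top",314,262,107),("side",314,308,165)]: print(n,u,v,at(n,u,v,z))
E
```

```text
top 408 260 [ 521.9 -194.7  147. ]
top 411 294 [ 438.7 -193.6  165. ]
top 179 288 [475.2 403.5  24. ]
top 262 264 [535.7 180.8   6. ]
top 314 262 [527.4  36.  107. ]
side 314 308 [ 432.1 -210.7  165. ]
```

View pics/c1.png

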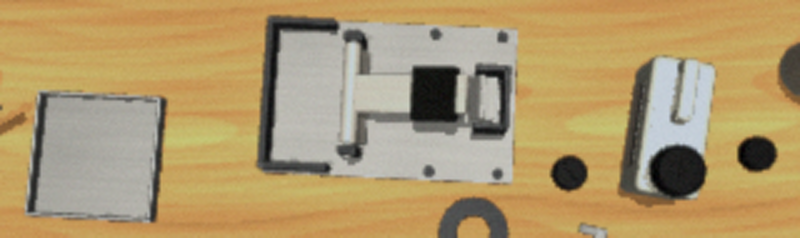

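View pics/c2.png

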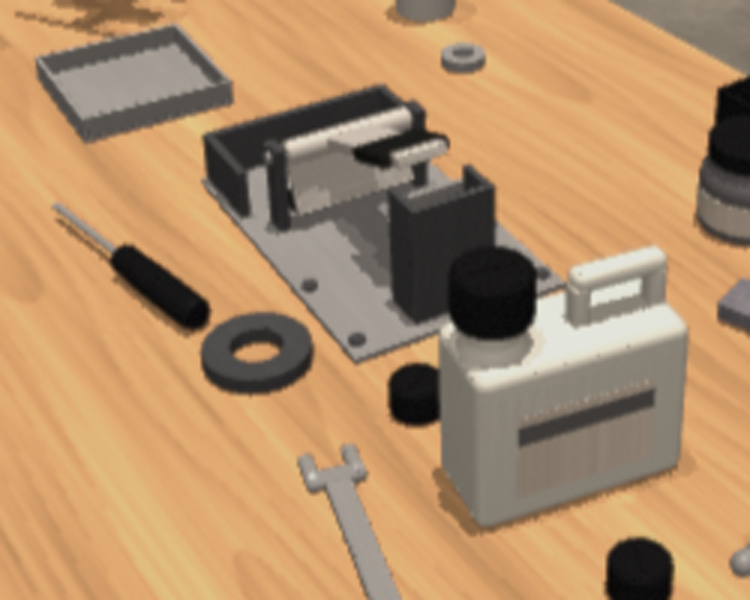

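In the crops, the jug's handle bar runs (692,62)–(682,120) and its cap top is at (678,170). The bay's back wall corners are at (268,18) and (260,172), the plate's right corners at (518,30) and (513,183), the pad centre at (435,95), and the tray between (38,93) and (158,220).

Run:
```python
from h import *
f=lambda u,v,z:print((u,v),at("top",140+(u+.5)/2.5-.5,225+(v+.5)/2.5-.5,z),np.round(np.hypot(*at("top",140+u/2.5,225+v/2.5,z)[:2])))
for a in [(692,62,147),(682,120,147),(678,170,165),(268,18,54),(260,172,54),(338,24,54),(330,170,54),(518,30,6),(513,183,6),(435,95,107),(354,36,78),(348,152,78),(38,93,24),(164,97,24),(158,220,24),(26,217,24),(655,58,112),(714,66,112)]: f(*a)
g=lambda u,v,z:print("side",(u,v),at("side",150+(u+.5)/3-.5,215+(v+.5)/3-.5,z))
for a in [(493,262,165),(575,275,147),(662,252,147),(205,135,54),(385,87,54),(180,28,24),(40,62,24),(85,138,24),(232,92,24),(357,360,6),(480,528,0),(684,468,0)]: g(*a)
```

```text
(692, 62) [ 547.2 -217.1  147. ] 588.0
(682, 120) [ 490.5 -203.9  147. ] 531.0
(678, 170) [ 441.8 -193.5  165. ] 482.0
(268, 18) [618.7 214.3  54. ] 654.0
(260, 172) [454.6 223.6  54. ] 506.0
(338, 24) [610.  139.3  54. ] 625.0
(330, 170) [454.6 149.9  54. ] 478.0
(518, 30) [605.3 -56.7   6. ] 607.0
(513, 183) [436.2 -45.    6. ] 438.0
(435, 95) [525.6  36.8 107. ] 526.0
(354, 36) [592.9 120.4  78. ] 604.0
(348, 152) [471.8 128.6  78. ] 488.0
(38, 93) [548.  470.3  24. ] 721.0
(164, 97) [539.7 332.9  24. ] 633.0
(158, 220) [407.4 338.3  24. ] 528.0
(26, 217) [414.6 479.9  24. ] 633.0
(655, 58) [ 556.5 -187.6  112. ] 587.0
(714, 66) [ 546.7 -247.   112. ] 599.0
side (493, 262) [ 442.3 -196.4  165. ]
side (575, 275) [ 488.3 -213.5  147. ]
side (662, 252) [ 544.7 -224.9  147. ]
side (205, 135) [452.9 209.2  54. ]
side (385, 87) [610.3 194.3  54. ]
side (180, 28) [545.2 453.   24. ]
side (40, 62) [412.7 463.1  24. ]
side (85, 138) [391.8 311.   24. ]
side (232, 92) [526.6 311.7  24. ]
side (357, 360) [433.6 -49.3   6. ]
side (480, 528) [ 414.  -222.3    0. ]
side (684, 468) [ 547.2 -253.6    0. ]
```

arm_command([
  [0, 0, 0],
  [0, 0, 0],
  [-0.757, -0.977, 0],
  [-0.757, -0.977, 0],
  [-0.757, -0.977, 0],
], gripper=[60, 60, 60, 60, 60], twist=[-1, -0.72, 0, 0, 0])

```text
time: 0.72
tool_pos: [230.1, 404.2, 226.3]
tcp_rot: [-3.141, -0.0, 2.92]
contact_force: [0.4, 0.7, 0.4]
grip_width: 60.0
finger_force: 0.0
```

arm_command([
  [-0.757, -0.977, 0],
  [-0.757, -0.977, 0],
  [-0.757, -0.977, 0],
  [-0.757, -0.977, 0],
  [-0.757, -0.977, 0],
], gripper=[60, 60, 60, 60, 60], twist=[0, 0, 0, 0, 0])

```text
time: 1.35
tool_pos: [295.6, 264.2, 226.5]
tcp_rot: [-3.141, -0.0, 2.92]
contact_force: [1.1, -0.7, -0.2]
grip_width: 59.9
finger_force: 0.0
```

arm_command([
  [-0.757, -0.977, 0],
  [-0.757, -0.977, 0],
  [-0.757, -0.977, 0],
  [-0.757, -0.977, 0],
  [-0.757, -0.977, 0],
], gripper=[60, 60, 60, 60, 60], twist=[0, 0, 0, 0, 0])

```text
time: 1.98
tool_pos: [361.0, 124.3, 226.5]
tcp_rot: [-3.142, -0.0, 2.92]
contact_force: [1.2, 0.6, 0.6]
grip_width: 59.8
finger_force: 0.0
```

arm_command([
  [-0.757, -0.977, 0],
  [-0.757, -0.977, 0],
  [-0.757, -0.977, 0],
  [-0.757, -0.977, 0],
  [-0.757, -0.977, 0],
], gripper=[60, 60, 60, 60, 60], twist=[0, 0, 0, 0, 0])

```text
time: 2.6
tool_pos: [426.5, -15.6, 226.5]
tcp_rot: [3.141, -0.001, 2.92]
contact_force: [0.1, 1.0, 0.7]
grip_width: 59.9
finger_force: 0.0
```

arm_command([
  [-0.757, -0.977, 0],
  [-0.757, -0.977, 0],
  [-0.757, -0.977, 0],
  [-0.757, -0.977, 0],
  [-0.757, -0.977, 0],
], gripper=[60, 60, 60, 60, 60], twist=[0, 0, 0, 0, 0])

```text
time: 3.22
tool_pos: [492.0, -155.4, 226.3]
tcp_rot: [3.141, -0.001, 2.92]
contact_force: [0.1, 0.6, 0.0]
grip_width: 60.3
finger_force: 0.0
```

arm_command([
  [-0.757, -0.977, 0],
  [-0.757, -0.977, 0],
  [0, 0, 0],
  [0, 0, 0],
  [0, 0, 0],
], gripper=[60, 60, 60, 60, 60], twist=[0, 0, 0, 0, 0])

```text
time: 3.85
tool_pos: [517.7, -209.6, 226.8]
tcp_rot: [3.141, -0.0, 2.921]
contact_force: [1.2, -0.7, 0.1]
grip_width: 59.8
finger_force: 0.0
```

Run:
```python
from h import *
import pickle
o=get_obs();b=capture("wrist");pickle.dump(o,open("w1.pkl","wb"))
print(o["tool_pos"],o["tcp_rot"])
cv2.imwrite("pics/w1.png",b[:,:,::-1])
print("bottle top",at("top",486,244,190))
```

```text
[ 517.68701933 -209.64422168  226.75661222] [ 3.14122861e+00 -3.10590462e-04  2.92069178e+00]
bottle top [ 550.6 -372.5  190. ]
```

View pics/w1.png

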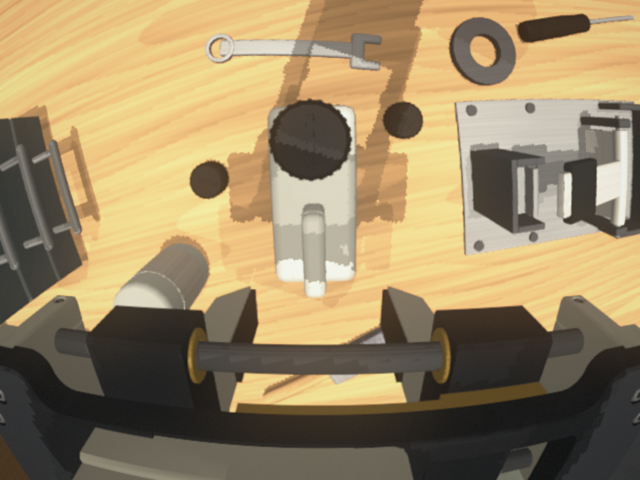

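The wrist view shows the handle bar between the fingers, about (314,210)–(315,295), and the cap top at (310,138).

Run:
```python
from h import *
import pickle
o=pickle.load(open("w1.pkl","rb"))
for u,v,z in [(314,210,147),(316,290,147),(316,296,145),(310,138,165)]: print(u,v,at("wrist",u,v,z,o))
```

```text
314 210 [ 488.9 -206.6  147. ]
316 290 [ 545.5 -218.2  147. ]
316 296 [ 551.1 -219.5  145. ]
310 138 [ 442.  -198.1  165. ]
```

arm_command([
  [-0.06, -0.11, 0.83],
  [0, 0, 0.83],
  [0, 0, 0.83],
  [0, 0, 0.83],
  [0, 0, 0.83],
], gripper=[60, 60, 60, 60, 60], twist=[0, 0, 0, 0, 0])

```text
time: 4.53
tool_pos: [518.8, -212.9, 122.6]
tcp_rot: [-3.142, 0.0, 2.921]
contact_force: [0.4, 0.0, -0.3]
grip_width: 59.7
finger_force: 0.0
```

arm_command([
  [0, 0, 0],
  [0, 0, 0],
  [0, 0, 0],
  [0, 0, 0],
  [0, 0, 0],
], gripper=[60, 0, 0, 0, 0], twist=[0, 0, 0, 0, 0])

```text
time: 5.15
tool_pos: [519.0, -213.6, 123.3]
tcp_rot: [-3.142, 0.001, 2.92]
contact_force: [-0.1, 0.4, -0.4]
grip_width: 24.6
finger_force: 0.0
```

arm_command([
  [0, 0, 0],
  [0, 0, -0.3],
  [0, 0, -0.6],
  [0, 0, -0.6],
  [0, 0, -0.6],
], gripper=[0, 0, 0, 0, 0], twist=[0, 0, 0, 0, 0])

```text
time: 5.78
tool_pos: [519.0, -213.6, 176.9]
tcp_rot: [-3.141, 0.001, 2.92]
contact_force: [1.1, -0.2, -4.7]
grip_width: 16.1
finger_force: 29.9
```

arm_command([
  [0, 0, -0.8],
  [0, 0, -0.8],
  [0, 0, -0.8],
  [0, 0, -0.8],
  [0, 0, -0.7],
], gripper=[0, 0, 0, 0, 0], twist=[-0.36, -0.36, -0.36, -0.36, -0.36])

```text
time: 6.4
tool_pos: [518.8, -213.5, 274.6]
tcp_rot: [-3.141, 0.001, 3.078]
contact_force: [0.1, -0.9, -5.0]
grip_width: 15.7
finger_force: 29.9
```

arm_command([
  [-0.11, 0.5, 0],
  [-0.11, 0.8, 0],
  [-0.11, 0.8, 0],
  [-0.11, 0.8, 0],
  [-0.11, 0.8, 0],
], gripper=[0, 0, 0, 0, 0], twist=[0, 0, 0, 0, 0])

```text
time: 7.02
tool_pos: [538.8, -120.4, 272.7]
tcp_rot: [3.141, -0.0, 3.078]
contact_force: [-0.1, -0.6, -5.6]
grip_width: 15.9
finger_force: 29.9
```

arm_command([
  [-0.11, 0.8, 0],
  [-0.11, 0.8, 0],
  [-0.11, 0.8, 0],
  [-0.11, 0.8, 0],
  [-0.11, 0.5, 0],
], gripper=[0, 0, 0, 0, 0], twist=[0, 0, 0, 0, 0])

```text
time: 7.65
tool_pos: [558.5, -29.3, 273.0]
tcp_rot: [3.141, 0.0, 3.078]
contact_force: [0.1, 0.6, -4.7]
grip_width: 15.6
finger_force: 29.9
```

arm_command([
  [0, 0, 0],
  [0, 0, 0],
  [0, 0, 0],
  [0, 0, 0],
  [0, 0, 0],
], gripper=[0, 0, 0, 0, 0], twist=[0, 0, 0, 0, 0])

```text
time: 8.28
tool_pos: [558.2, -31.0, 273.0]
tcp_rot: [3.142, 0.0, 3.076]
contact_force: [0.4, -0.4, -4.4]
grip_width: 15.7
finger_force: 29.9
```

Run:
```python
from h import *
import pickle
o=pickle.load(open("w1.pkl","rb"))
for u,v,z in [(457,101,6),(467,254,6)]: print(u,v,at("wrist",u,v,z,o))
o=get_obs();b=capture("wrist");pickle.dump(o,open("w2.pkl","wb"))
print(o["tool_pos"],o["tcp_rot"])
cv2.imwrite("pics/w2.png",b[:,:,::-1])
```

```text
457 101 [436.7 -43.9   6. ]
467 254 [607.3 -56.    6. ]
[558.20007784 -31.04148036 272.99489385] [3.14155403e+00 7.96855796e-05 3.07649496e+00]
```

View pics/w2.png

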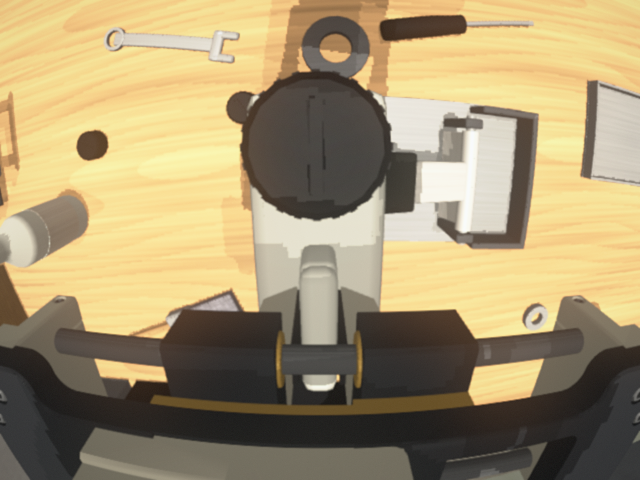

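The wrist view shows the held jug with its cap at (317,145). The bay's back wall outer corners are at (538,113) and (524,247), and the posts at (463,123) and (455,240).

Run:
```python
from h import *
import pickle
o=pickle.load(open("w2.pkl","rb"))
for u,v,z in [(538,113,54),(524,247,54),(463,122,78),(455,239,78),(471,107,54),(455,243,54),(317,145,315),(318,250,297),(319,390,297),(587,80,24),(583,178,24)]: print(u,v,at("wrist",u,v,z,o))
```

```text
538 113 [461.2 221.2  54. ]
524 247 [619.2 210.7  54. ]
463 122 [474.8 115.8  78. ]
455 239 [595.  108.7  78. ]
471 107 [458.6 135.3  54. ]
455 243 [608.  118.1  54. ]
317 145 [480.5 -26.9 315. ]
318 250 [521.  -29.3 297. ]
319 390 [589.8 -33.4 297. ]
587 80 [410.  325.1  24. ]
583 178 [540.7 320.   24. ]
```

arm_command([
  [0.01, 0.5, 0],
  [0.01, 0.9, 0],
  [0.02, 0.9, 0],
  [0.01, 0.9, 0],
  [0.01, 0.9, 0],
], gripper=[0, 0, 0, 0, 0], twist=[0.04, 0, 0, 0, 0])

```text
time: 8.95
tool_pos: [563.5, 73.3, 273.0]
tcp_rot: [3.141, 0.0, 3.074]
contact_force: [0.3, 0.5, -5.4]
grip_width: 15.9
finger_force: 29.9
```

arm_command([
  [0.02, 0.9, 0],
  [0.01, 0.9, 0],
  [0.01, 0.9, 0],
  [0.01, 0.9, 0],
  [0.01, 0.42, 0],
], gripper=[0, 0, 0, 0, 0], twist=[0, 0, 0, 0, 0])

```text
time: 9.57
tool_pos: [568.7, 173.8, 272.8]
tcp_rot: [3.141, -0.0, 3.075]
contact_force: [-0.2, 0.3, -5.1]
grip_width: 15.7
finger_force: 29.9
```

arm_command([
  [0, 0, 0.3],
  [0, 0, 0.8],
  [0, 0, 0.8],
  [0, 0, 0.8],
  [0, 0, 0.3],
], gripper=[0, 0, 0, 0, 0], twist=[0, 0, 0, 0, 0])

```text
time: 10.2
tool_pos: [568.2, 171.0, 196.3]
tcp_rot: [-3.141, -0.003, 3.073]
contact_force: [-0.7, -0.1, -5.1]
grip_width: 15.7
finger_force: 29.9
```

arm_command([
  [0, 0, 0],
  [0, 0, 0],
  [0, 0, 0],
  [0, 0, 0],
  [0, 0, 0],
], gripper=[0, 0, 0, 0, 0], twist=[0, 0, 0, 0, 0])

```text
time: 10.82
tool_pos: [569.1, 172.0, 198.2]
tcp_rot: [3.141, 0.0, 3.074]
contact_force: [0.4, -0.3, -5.2]
grip_width: 15.7
finger_force: 29.9
```

Run:
```python
from h import *
import pickle
o=get_obs();b=capture("wrist");a=capture("side");pickle.dump(o,open("w3.pkl","wb"))
print(o["tool_pos"],o["tcp_rot"])
a=cv2.resize(a[200:350,180:330],None,fx=4,fy=4,interpolation=cv2.INTER_CUBIC)
b=cv2.resize(b[:,:],(640,480))[0:480,220:420]
im=np.zeros((600,800,3),np.uint8);im[:600,:600]=a;im[:480,600:]=b
cv2.imwrite("pics/w3.png",im[:,:,::-1])
```

```text
[569.06548628 172.04231594 198.17864232] [3.14146205e+00 3.61809470e-04 3.07358116e+00]
```

View pics/w3.png

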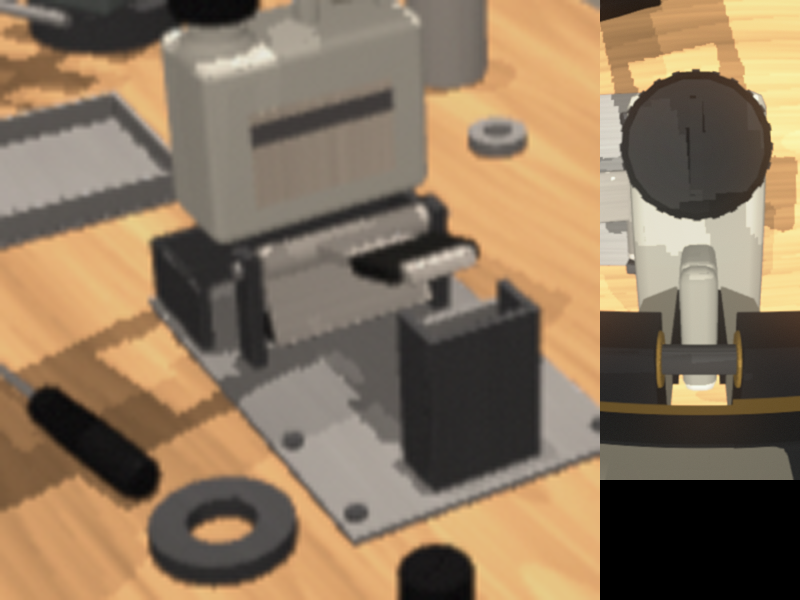

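The side view shows the jug hanging over the bay, aligned with it and in front of the back wall. I'll lower it gently and watch the force.

arm_command([
  [0, 0, 0.3],
  [0, 0, 0.3],
  [0, 0, 0.2],
  [0, 0, 0.2],
  [0, 0, 0.15],
], gripper=[0, 0, 0, 0, 0], twist=[0, 0, 0, 0, 0])

```text
time: 11.55
tool_pos: [569.0, 172.0, 168.9]
tcp_rot: [3.142, -0.0, 3.074]
contact_force: [0.3, -0.9, -5.1]
grip_width: 15.8
finger_force: 29.9
```

No contact so far: the jug's underside is at about 46 mm, below the wall tops.

arm_command([
  [0, 0, 0.3],
  [0, 0, 0.3],
  [0, 0, 0.3],
  [0, 0, 0.2],
  [0, 0, 0.1],
], gripper=[0, 0, 0, 0, 0], twist=[0, 0, 0, 0, 0])

```text
time: 12.18
tool_pos: [568.9, 172.0, 138.8]
tcp_rot: [-3.142, -0.0, 3.073]
contact_force: [-0.6, 0.5, -4.6]
grip_width: 16.1
finger_force: 29.9
```

arm_command([
  [0, 0, 0.08],
  [0, 0, 0.08],
  [0, 0, 0.08],
  [0, 0, 0.08],
  [0, 0, 0],
], gripper=[0, 0, 0, 0, 0], twist=[0, 0, 0, 0, 0])

```text
time: 12.8
tool_pos: [568.9, 172.0, 131.1]
tcp_rot: [-3.142, -0.0, 3.073]
contact_force: [-0.6, -0.5, -5.0]
grip_width: 15.5
finger_force: 29.9
```

arm_command([
  [0, 0, 0.05],
  [0, 0, 0.05],
  [0, 0, 0.03],
  [0, 0, 0],
  [0, 0, 0],
], gripper=[0, 0, 0, 0, 0], twist=[0, 0, 0, 0, 0])

```text
time: 13.42
tool_pos: [569.4, 172.0, 129.1]
tcp_rot: [3.141, 0.002, 3.073]
contact_force: [-3.1, -1.1, 6.1]
grip_width: 15.7
finger_force: 29.9
```

The jug is standing on the floor. Next I release it, go up, and move over the lever pad.

arm_command([
  [0, 0, 0],
  [0, 0, 0],
  [0, 0, 0],
  [0, 0, -0.2],
  [0, 0, -0.5],
], gripper=[45, 45, 45, 45, 45], twist=[0, 0, 0, 0, 0])

```text
time: 14.05
tool_pos: [568.8, 172.0, 145.6]
tcp_rot: [-3.141, -0.001, 3.074]
contact_force: [0.4, -0.1, -0.3]
grip_width: 44.9
finger_force: 0.0
```

arm_command([
  [0, 0, -0.9],
  [0, 0, -0.9],
  [0, 0, -0.9],
  [0, 0, -0.6],
  [0, 0, 0],
], gripper=[45, 45, 45, 45, 45], twist=[0, 0, 0, 0, 0])

```text
time: 14.68
tool_pos: [569.6, 172.1, 229.4]
tcp_rot: [3.141, 0.003, 3.074]
contact_force: [0.8, 0.4, -0.7]
grip_width: 45.0
finger_force: 0.0
```

arm_command([
  [0.18, -0.83, 0],
  [0.18, -0.84, 0],
  [0.18, -0.84, 0],
  [0.18, -0.84, 0],
  [0.18, -0.84, 0],
], gripper=[0, 0, 0, 0, 0], twist=[0, 0, 0, 0, 0])

```text
time: 15.3
tool_pos: [538.9, 67.3, 228.0]
tcp_rot: [3.142, 0.0, 3.073]
contact_force: [0.3, 0.6, 0.6]
grip_width: 1.6
finger_force: 0.0
```

arm_command([
  [0.19, -0.84, 0],
  [0.19, -0.83, 0],
  [0, 0, 0],
  [0, 0, 0],
  [0, 0, 0],
], gripper=[0, 0, 0, 0, 0], twist=[0, 0, 0, 0, 0])

```text
time: 15.92
tool_pos: [527.2, 28.4, 227.9]
tcp_rot: [3.141, 0.0, 3.074]
contact_force: [0.2, 0.2, -0.8]
grip_width: 0.4
finger_force: 0.0
```

Run:
```python
from h import *
import pickle
o=get_obs();b=capture("wrist");pickle.dump(o,open("w4.pkl","wb"))
print(o["tool_pos"],o["tcp_rot"])
cv2.imwrite("pics/w4.png",b[:,:,::-1])
```

```text
[527.21000303  28.43795853 227.94681141] [3.14134232e+00 1.18649551e-04 3.07409474e+00]
```

View pics/w4.png

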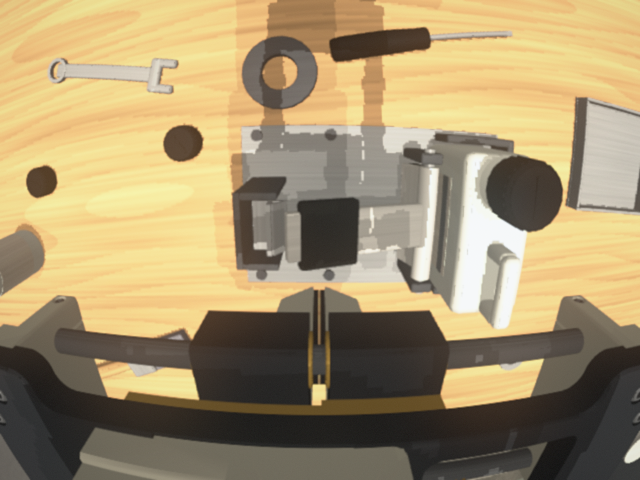

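The jug stands in the bay. The pad's centre is at (329,233) and the cap's at (525,194).

Run:
```python
from h import *
import pickle
o=pickle.load(open("w4.pkl","rb"))
for u,v,z in [(329,233,107),(299,199,109),(358,198,100),(302,270,109),(357,264,100),(525,194,171),(507,250,153),(500,325,153),(576,97,24),(568,207,24)]: print(u,v,at("wrist",u,v,z,o))
```

```text
329 233 [527.1  36.2 107. ]
299 199 [498.   15.1 109. ]
358 198 [502.   60.7 100. ]
302 270 [556.   12.7 109. ]
357 264 [557.5  57.8 100. ]
525 194 [489.4 165.6 171. ]
507 250 [534.4 164.9 153. ]
500 325 [598.  167.6 153. ]
576 97 [408.9 327.3  24. ]
568 207 [537.7 320.6  24. ]
```

arm_command([
  [0, 0.12, 0.95],
  [0, 0, 0.98],
  [0, 0, 0.98],
  [0, 0, 0.98],
  [0, 0, 0.7],
], gripper=[0, 0, 0, 0, 0], twist=[0, 0, 0, 0, 0])

```text
time: 16.6
tool_pos: [527.0, 31.6, 112.1]
tcp_rot: [3.141, -0.001, 3.074]
contact_force: [-0.1, 0.6, 0.2]
grip_width: 0.5
finger_force: 0.0
```

arm_command([
  [0, 0, 0.25],
  [0, -0.02, 0.25],
  [0, -0.02, 0.25],
  [0, -0.02, 0.25],
  [0, -0.02, 0.2],
], gripper=[0, 0, 0, 0, 0], twist=[0, 0, 0, 0, 0])

```text
time: 17.23
tool_pos: [528.2, 28.4, 84.5]
tcp_rot: [-3.141, 0.003, 3.074]
contact_force: [-1.3, -4.3, 9.5]
grip_width: 0.3
finger_force: 4.4
```

arm_command([
  [0, 0, 0.15],
  [0, 0, 0.15],
  [0, 0, 0.12],
  [0, 0, 0.08],
  [0, 0, 0],
], gripper=[0, 0, 0, 0, 0], twist=[0, 0, 0, 0, 0])

```text
time: 17.85
tool_pos: [528.2, 27.7, 72.1]
tcp_rot: [-3.14, 0.003, 3.074]
contact_force: [-3.1, -5.7, 11.1]
grip_width: 0.2
finger_force: 5.5
```

arm_command([
  [0, 0, 0.04],
  [0, 0, 0.02],
  [0, 0, 0],
  [0, 0, 0],
  [0, 0, 0],
], gripper=[0, 0, 0, 0, 0], twist=[0, 0, 0, 0, 0])

```text
time: 18.48
tool_pos: [528.3, 27.6, 71.7]
tcp_rot: [-3.14, 0.004, 3.074]
contact_force: [-4.9, -7.1, 19.8]
grip_width: 0.5
finger_force: 10.2
```

arm_command([
  [0, 0, -0.1],
  [0, 0, -0.1],
  [0, 0, -0.2],
  [0, 0, -0.4],
  [0, 0, 0],
], gripper=[0, 0, 0, 0, 0], twist=[0, 0, 0, 0, 0])

```text
time: 19.1
tool_pos: [527.7, 29.2, 89.9]
tcp_rot: [3.141, 0.001, 3.074]
contact_force: [-0.0, 0.0, -0.7]
grip_width: 0.7
finger_force: 0.0
```

Force went to zero at 90 mm, so the lever stayed down. Now I rise, turn and go above the cap.

arm_command([
  [0, 0, -1],
  [0, 0, -1],
  [0, 0, -1],
  [0, 0, -1],
  [0, 0, -1],
], gripper=[0, 0, 0, 0, 0], twist=[1, 1, 1, 1, 1])

```text
time: 19.73
tool_pos: [526.9, 29.2, 214.7]
tcp_rot: [3.142, -0.001, 2.634]
contact_force: [-0.4, -0.4, -0.9]
grip_width: 0.3
finger_force: 0.0
```

arm_command([
  [0, 0, -0.3],
  [0, 0, -0.3],
  [0, 0, 0],
  [0, 0, 0],
  [0.78, 0.39, 0],
], gripper=[70, 70, 70, 70, 70], twist=[1, 1, 1, 1, 0])

```text
time: 20.35
tool_pos: [521.8, 49.6, 228.8]
tcp_rot: [-3.141, -0.0, 2.285]
contact_force: [-1.0, 0.1, 0.6]
grip_width: 45.9
finger_force: 0.0
```

arm_command([
  [0.78, 0.39, 0],
  [0.78, 0.39, 0],
  [0.78, 0.39, 0],
  [0.78, 0.39, 0],
  [0.78, 0.39, 0],
], gripper=[70, 70, 70, 70, 70], twist=[0, 0, 0, 0, 0])

```text
time: 20.98
tool_pos: [493.9, 156.5, 228.9]
tcp_rot: [-3.141, -0.0, 2.288]
contact_force: [0.4, -0.8, 0.4]
grip_width: 70.0
finger_force: 0.0
```

arm_command([
  [0.78, 0.4, 0],
  [0, 0, 0],
  [0, 0, 0],
  [0, 0, 0],
  [0, 0, 0],
], gripper=[70, 70, 70, 70, 70], twist=[0, 0, 0, 0, 0])

```text
time: 21.6
tool_pos: [489.3, 176.4, 229.2]
tcp_rot: [3.142, 0.0, 2.287]
contact_force: [-0.4, -1.4, -0.5]
grip_width: 69.7
finger_force: 0.0
```

Run:
```python
from h import *
import pickle
o=get_obs();b=capture("wrist");pickle.dump(o,open("w5.pkl","wb"))
print(o["tool_pos"],o["tcp_rot"],o["joint_positions"])
cv2.imwrite("pics/w5.png",b[:,:,::-1])
```

```text
[489.27836475 176.35120754 229.19659196] [3.14155309e+00 3.47864491e-05 2.28717255e+00] [ 1.98512557e-01  3.31024274e-01  1.53329872e+00 -1.11174162e-05
  1.27721807e+00 -5.17860452e-01]
```

View pics/w5.png

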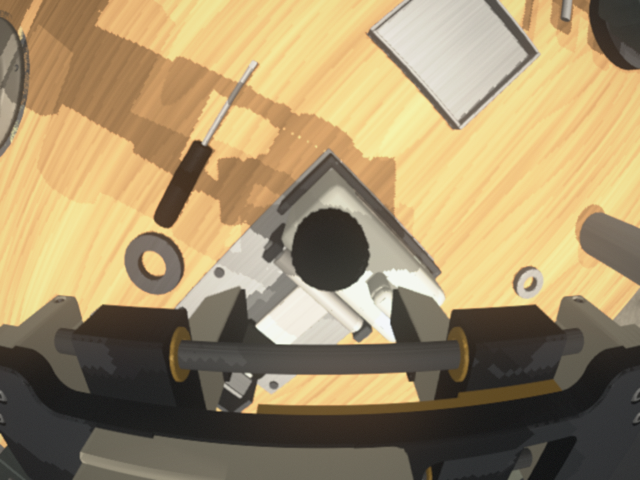

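The wrist view shows the cap centred at (330,249) with the jug against the back wall. The tray's corners are at (370,32), (458,128) and (538,54).

Run:
```python
from h import *
import pickle
o=pickle.load(open("w5.pkl","rb"))
for u,v,z in [(330,249,171),(292,249,171),(369,249,171),(370,32,24),(458,128,24),(538,54,24)]: print(u,v,at("wrist",u,v,z,o))
p=at("wrist",330,249,171,o)-o["tool_pos"];T=R.from_euler("xyz",o["tcp_rot"]).as_matrix()
print(T.T@p/25)
```

```text
330 249 [488.5 187.6 171. ]
292 249 [470.9 172.3 171. ]
369 249 [506.8 203.5 171. ]
370 32 [409.7 343.   24. ]
458 128 [538.4 333.6  24. ]
538 54 [550.3 466.   24. ]
[0.35987488 0.27188998 2.32786192]
```

arm_command([
  [0.31, 0.26, 0.2],
  [0, 0, 0.9],
  [0, 0, 0.9],
  [0, 0, 0.9],
  [0, 0, 0.66],
], gripper=[70, 70, 70, 70, 70], twist=[0, 0, 0, 0, 0])

```text
time: 22.28
tool_pos: [488.4, 187.5, 138.9]
tcp_rot: [-3.141, -0.001, 2.288]
contact_force: [-0.7, -0.0, 0.0]
grip_width: 69.8
finger_force: 0.0
```

arm_command([
  [0, 0, 0],
  [0, 0, 0],
  [0, 0, 0],
  [0, 0, 0],
  [0, 0, 0],
], gripper=[0, 0, 0, 0, 0], twist=[0, 0, 0, 0, 0])

```text
time: 22.9
tool_pos: [489.4, 187.3, 140.9]
tcp_rot: [3.14, 0.001, 2.288]
contact_force: [1.0, 1.4, 3.9]
grip_width: 49.1
finger_force: 30.0
```

arm_command([
  [0, 0, 0],
  [0, 0, 0.07],
  [0, 0, 0.07],
  [0, 0, 0.07],
  [0, 0, 0],
], gripper=[0, 0, 0, 0, 0], twist=[0, 0, 0, 0, 0])

```text
time: 23.52
tool_pos: [489.4, 187.3, 136.3]
tcp_rot: [3.14, 0.001, 2.288]
contact_force: [-1.8, 1.1, 12.4]
grip_width: 49.4
finger_force: 30.0
```

arm_command([
  [0, 0, 0.03],
  [0, 0, 0],
  [0, 0, 0],
  [0, 0, 0],
  [0, 0, 0],
], gripper=[0, 0, 0, 0, 0], twist=[0, 0, -0.5, -1, -1])

```text
time: 24.15
tool_pos: [489.4, 186.8, 135.7]
tcp_rot: [3.141, 0.002, 2.509]
contact_force: [-3.0, -1.6, 11.2]
grip_width: 49.2
finger_force: 30.0
```

arm_command([
  [0, 0, 0],
  [0, 0, 0],
  [0, 0, 0],
  [0, 0, 0],
  [0, 0, 0],
], gripper=[0, 0, 0, 0, 0], twist=[-1, -1, -1, -1, -1])

```text
time: 24.78
tool_pos: [489.0, 186.6, 135.5]
tcp_rot: [-3.141, 0.001, 2.945]
contact_force: [-4.7, -1.6, 12.1]
grip_width: 49.5
finger_force: 30.0
```

Run:
```python
from plant import *
o=get_obs();print(o["contact_force"],o["moment"],o["tool_pos"],o["tcp_rot"])
```

```text
[-4.7051891  -1.60506447 12.11750641] [-0.40676298  0.57382462 -0.09459508] [489.0066668  186.55723933 135.52061599] [-3.14126934e+00  1.08164694e-03  2.94536171e+00]
```

arm_command([
  [0, 0, 0],
  [0, 0, 0],
  [0, 0, 0],
  [0, 0, 0],
  [0, 0, 0],
], gripper=[0, 0, 0, 0, 0], twist=[-1, -1, -1, -1, -1])

```text
time: 25.4
tool_pos: [487.8, 185.4, 135.2]
tcp_rot: [-3.139, -0.003, -2.901]
contact_force: [-6.6, -7.5, 13.2]
grip_width: 49.1
finger_force: 30.0
```

arm_command([
  [0, 0, 0],
  [0, 0, 0],
  [0, 0, 0],
  [0, 0, 0],
  [0, 0, 0],
], gripper=[0, 0, 0, 0, 0], twist=[-1, -1, -1, -1, -1])

```text
time: 26.02
tool_pos: [488.3, 184.9, 135.4]
tcp_rot: [-3.139, -0.003, -2.465]
contact_force: [-5.1, -9.0, 14.2]
grip_width: 49.7
finger_force: 30.0
```

arm_command([
  [0, 0, 0],
  [0, 0, 0],
  [0, 0, -0.1],
  [0, 0, -0.2],
  [0, 0, -0.3],
], gripper=[0, 0, 0, 0, 0], twist=[-0.5, 0, 0, 0, 0])

```text
time: 26.65
tool_pos: [488.6, 186.8, 149.1]
tcp_rot: [3.141, -0.001, -2.425]
contact_force: [0.9, -1.5, -0.8]
grip_width: 49.4
finger_force: 30.0
```

The cap lifted free at close to zero force. Now I raise it and carry it to the tray, centred at about (479,405).

arm_command([
  [0, 0, -0.6],
  [0, 0, -0.8],
  [0, 0, -0.8],
  [0, 0, -0.8],
  [0, 0, -0.2],
], gripper=[0, 0, 0, 0, 0], twist=[0, 0, 0, 0, 0])

```text
time: 27.28
tool_pos: [489.5, 187.6, 231.1]
tcp_rot: [-3.141, 0.003, -2.424]
contact_force: [0.2, -0.3, -0.6]
grip_width: 49.4
finger_force: 30.0
```

arm_command([
  [-0.68, 0.85, 0],
  [-0.68, 0.85, 0],
  [-0.68, 0.85, 0],
  [-0.68, 0.86, 0],
  [-0.68, 0.86, 0],
], gripper=[0, 0, 0, 0, 0], twist=[0, 0, 0, 0, 0])

```text
time: 27.9
tool_pos: [482.3, 324.4, 228.8]
tcp_rot: [3.141, -0.001, -2.424]
contact_force: [0.4, 0.1, -0.4]
grip_width: 49.6
finger_force: 30.0
```

arm_command([
  [-0.68, 0.85, 0],
  [-0.68, 0.85, 0],
  [-0.68, 0.86, 0],
  [0, 0, 0],
  [0, 0, 0],
], gripper=[0, 0, 0, 0, 0], twist=[0, 0, 0, 0, 0])

```text
time: 28.52
tool_pos: [478.9, 404.7, 228.8]
tcp_rot: [3.142, -0.001, -2.424]
contact_force: [0.6, 0.6, -0.8]
grip_width: 49.3
finger_force: 30.0
```

Run:
```python
from h import *
import pickle
o=get_obs();b=capture("wrist");pickle.dump(o,open("w6.pkl","wb"))
print(o["tool_pos"],o["tcp_rot"])
cv2.imwrite("pics/w6.png",b[:,:,::-1])
```

```text
[478.88558031 404.701076   228.75042008] [ 3.14158371e+00 -1.08292802e-03 -2.42402299e+00]
```

View pics/w6.png

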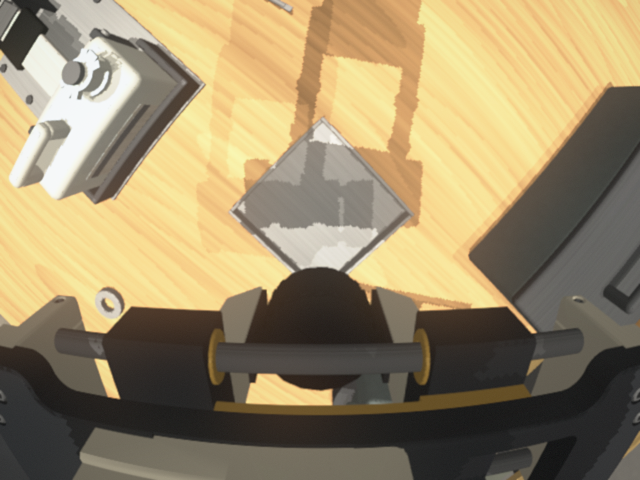

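The cap is held in the fingers and the jug's neck is bare at (90,72). The tray's corners are at (323,119), (231,211) and (411,214).

Run:
```python
from h import *
import pickle
o=pickle.load(open("w6.pkl","rb"))
q=[at("wrist",u,v,24,o) for u,v in [(323,119),(231,211),(411,214)]];print(q,(q[1]+q[2])/2)
```

```text
[array([408.3, 347.9,  24. ]), array([538.2, 337. ,  24. ]), array([419.6, 477.7,  24. ])] [478.9  407.35  24.  ]
```

Centred well enough. I'll lower it: 228.8 down to about 12 is 8.65 units, then gently to contact.

arm_command([
  [0, 0, 0.5],
  [0, 0, 1],
  [0, 0, 1],
  [0, 0, 1],
  [0, 0, 1],
], gripper=[0, 0, 0, 0, 0], twist=[0, 0, 0, 0, 0])

```text
time: 29.2
tool_pos: [479.0, 404.2, 115.2]
tcp_rot: [3.141, -0.001, -2.425]
contact_force: [-0.4, 0.6, 0.1]
grip_width: 49.1
finger_force: 30.0
```

arm_command([
  [0, 0, 1],
  [0, 0, 1],
  [0, 0, 1],
  [0, 0, 0.5],
  [0, 0, 0.3],
], gripper=[0, 0, 0, 0, 0], twist=[0, 0, 0, 0, 0])

```text
time: 29.82
tool_pos: [479.1, 404.7, 21.1]
tcp_rot: [3.141, -0.001, -2.425]
contact_force: [-0.2, -0.5, -0.2]
grip_width: 49.3
finger_force: 30.0
```

arm_command([
  [0, 0, 0.1],
  [0, 0, 0.08],
  [0, 0, 0.06],
  [0, 0, 0.04],
  [0, 0, 0],
], gripper=[0, 0, 0, 0, 0], twist=[0, 0, 0, 0, 0])

```text
time: 30.45
tool_pos: [479.2, 405.2, 14.9]
tcp_rot: [3.142, 0.0, -2.424]
contact_force: [-0.5, -0.6, -0.7]
grip_width: 49.0
finger_force: 30.0
```

arm_command([
  [0, 0, 0.06],
  [0, 0, 0.05],
  [0, 0, 0.05],
  [0, 0, 0.04],
  [0, 0, 0],
], gripper=[0, 0, 0, 0, 0], twist=[0, 0, 0, 0, 0])

```text
time: 31.08
tool_pos: [479.1, 405.1, 9.6]
tcp_rot: [3.142, -0.0, -2.424]
contact_force: [0.2, 1.0, 0.7]
grip_width: 49.3
finger_force: 30.0
```

arm_command([
  [0, 0, 0.03],
  [0, 0, 0.03],
  [0, 0, 0],
  [0, 0, 0],
  [0, 0, 0],
], gripper=[0, 0, 0, 0, 0], twist=[0, 0, 0, 0, 0])

```text
time: 31.7
tool_pos: [479.2, 405.1, 8.3]
tcp_rot: [3.142, 0.0, -2.424]
contact_force: [1.0, -0.1, 0.8]
grip_width: 49.1
finger_force: 30.0
```

arm_command([
  [0, 0, 0.03],
  [0, 0, 0.02],
  [0, 0, 0],
  [0, 0, 0],
  [0, 0, 0],
], gripper=[0, 0, 0, 0, 0], twist=[0, 0, 0, 0, 0])

```text
time: 32.33
tool_pos: [479.3, 405.2, 7.9]
tcp_rot: [-3.142, 0.001, -2.424]
contact_force: [-1.6, -2.4, 6.2]
grip_width: 49.1
finger_force: 30.0
```

Contact with the tray floor. I release, rise and check.

arm_command([
  [0, 0, 0],
  [0, 0, 0],
  [0, 0, 0],
  [0, 0, -0.2],
  [0, 0, -0.5],
], gripper=[72, 72, 72, 72, 72], twist=[0, 0, 0, 0, 0])

```text
time: 32.95
tool_pos: [478.8, 404.9, 24.5]
tcp_rot: [3.141, -0.001, -2.424]
contact_force: [0.4, 0.3, -0.6]
grip_width: 72.1
finger_force: 0.0
```

arm_command([
  [0, 0, -1],
  [0, 0, -1],
  [0, 0, -1],
  [0, 0, -1],
  [0, 0, -1],
], gripper=[72, 72, 72, 72, 72], twist=[0, 0, 0, 0, 0])

```text
time: 33.58
tool_pos: [479.2, 405.2, 151.5]
tcp_rot: [-3.141, 0.001, -2.424]
contact_force: [0.1, -0.4, 0.4]
grip_width: 72.2
finger_force: 0.0
```

arm_command([
  [0, 0, -1],
  [0, 0, -1],
  [0, 0, -1],
  [0, 0, 0],
  [0, 0, 0],
], gripper=[72, 72, 72, 72, 72], twist=[0, 0, 0, 0, 0])

```text
time: 34.2
tool_pos: [478.7, 404.8, 223.8]
tcp_rot: [3.141, -0.001, -2.424]
contact_force: [-0.3, 1.1, -0.9]
grip_width: 72.1
finger_force: 0.0
```

Run:
```python
from h import *
a=capture("side");b=capture("wrist")
a=cv2.resize(a[200:350,150:310],None,fx=3,fy=3,interpolation=cv2.INTER_CUBIC)
im=np.zeros((600,800,3),np.uint8);im[:450,:480]=a;im[:360,480:]=cv2.resize(b[:,107:533],(320,360))
cv2.imwrite("pics/end.png",im[:,:,::-1])
```

```text
(no output)
```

View pics/end.png

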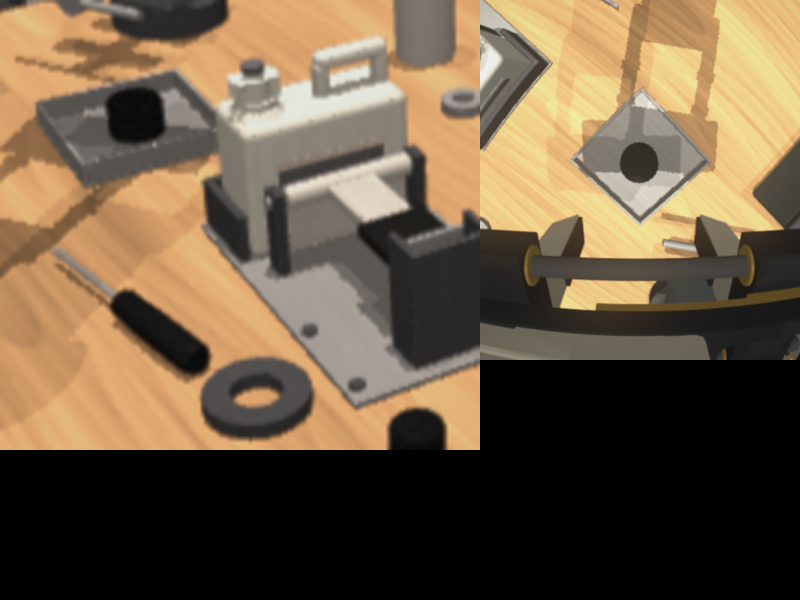

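The side view shows the jug upright in the bay with its neck bare at (255,85), and the lever down in the latch housing. The cap stands upright in the tray at (135,115).

```bash
python3 -c "
from plant import *
print(close_job())"
```

```text
the job is handed in; nothing more can be done
None
```

The job is handed in at about 34 s: the jug is locked in the stand with the lever latched, and its cap stands on its open rim in the square tray; the oil bottle and grease tub were never touched.

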